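Tip the walnuts into the glass container

ROBOT

A 7-joint arm with a two-finger parallel gripper is mounted at the origin on the work surface. World frame = base frame: x ahead of the robot, y to its left, z up, the work surface at z = 0. Lengths are in m, angles in rad, forces in N, time in s.
With the tool pointing down it reaches from about 0.425 to 0.95 m from the base axis. Payload 4.7 kg.
Tool frame: the origin (TCP) lies on the centre line of the jaws, within the pads' length; the fingertips stand robot.nose_length ahead of it and the grasp point (between the pads) lies 8 mm behind it (robot.nose_length is the distance from the TCP to the fingertips, in m); z points along the fingers, y is the line along which they close (so a half turn about z gives the same grasp; the last joint's range is limited). The gripper opens to 85 mm and grips with 20 to 120 N. Pads are 22 mm wide; open, the fingers measure 114 mm over their backs; the gripper's body (76 mm by 85 mm) begins 54 mm behind the grasp point. The pads swing forward as they close: fully open they stand 13 mm farther back than shut.
Start: joints at [1.173, 0.469, -0.049, 1.532, 0.024, 1.141, -0.082], TCP at [0.243, -0.63, 0.242] pointing down, gripper open.
Joint ranges: [-2.59, 2.59], [-0.33, 1.99], [-1.39, 1.29], [0.1, 2.45], [-1.04, 4.18], [0.21, 1.99], [-2.66, 2.66]. Speed limits (rad/s): [2.57, 2.57, 3.14, 3.14, 3.14, 3.14, 3.14].

INTERFACE

Orientations are given as [roll, pitch, yaw] about the fixed x, y, z axes, in that order (R = Rz(yaw) Ry(pitch) Rx(roll)).
In Python, from plant import robot gives the robot as it stands. Calls block until the motion is done:
- robot.goto(position, orientation): joint-space move of the TCP to a pose.
- robot.move_straight(position, vel=0.15, attitude=None, contact_N=None): straight line of the TCP; attitude=None keeps the orientation; vel is the mean speed in m/s. With contact_N (N) it stops when the force on the tool has changed by that much, and returns True; else False.
- robot.move_joints(angles): joint-space move.
- robot.grip(opening, strength=None): opening from 0.0 (shut) to 1.0 (fully open); strength is the grip in N (None keeps the last); returns when the fingers have stopped.
- robot.sleep(seconds).
- robot.inverse_kinematics(position, orientation): joint angles nearest the present ones, or None.
- robot.sense(): the state.
- robot.grab_frame(name): name is "scene" or "top" or "wrist"; returns a dict with "image" (420x560x3 uint8, red, green, blue), "range_z" (420x560 float32, m along the optical axis (not along the pixel's ray), 0 where there is no reading), "fx", "fy", "cx", "cy" (pixels), "R" (3x3) and "t" (3): a world point X has camera coordinates R X + t. Camera axes: x right, y down, z forward; pixel columns grow to the right and rows downward; lengths in m; the calibration is good to about 2 mm. A picture is of the moment at which its call begins.
A pose or a line that the arm cannot do raises robot.IKError and nothing moves.
- robot.close_job(): hands the job in; it is judged then, once.
The state is a dict: "t": time; "joint_pos": joint angles; "joint_velocities": joint speeds; "effort": joint torques, N m; "tcp_pos": TCP position; "tcp_rot": TCP orientation; "wrist_force": force on the tool from outside, world axes, zero at the start; "torque": the same for the moment, N m; "opening": opening from 0.0 (shut) to 1.0 (fully open); "gripper_force": force on a finger pad.
Only numpy, scipy, OpenCV 4.12 (cv2) and the standard library are available. Lean on these libraries where they do the work, as an engineer would, in place of code of your own. Each camera call takes 0.05 s, during which the arm holds its last target. There are 200 camera calls.

TASK

Tip the steel bin on its stand by its lever, past its balance point, so that all four walnuts fall into the round glass container beside it. Then ease the empty bin back upright against its stop, without letting it bang home, and let go; leave the container and the other things on the counter where they are.

Things in the scene. Friction and masses are not known exactly. Their poses are not given: they have to be found in the camera images.
- stand: Fixed steel stand of the tipping bin: thin base plate 200 mm (its x) by 145 mm, two posts 195 mm tall at its x = -72 and +72 mm carrying the bin's axle 180 mm above the counter. Origin on the counter, below the axle, midway between the posts. Its +x points roughly away from the robot (yaw within 0.3 rad), its +y to the robot's left: the bin tips towards +y, over the container.
- skip (a joint): Tilt of the steel bin about its axle (along the stand's x): 0 upright on its stop, grows as it tips to the stand's +y, stop at 1.9 rad (dumped). No spring: its weight (0.55 kg, counterweight bar on the back) holds it on either stop. Pushed past its balance point (about 0.6 to 0.75 rad) it falls over by itself; on the way back it falls home and bangs if not held. Takes about 2 to 3 N at the grip.
- skip_in (a point): Centre of the bin's inner floor; moves with the bin. The bin is an open steel box 116 mm long (stand's x), about 145 mm across its mouth and 70 mm deep, its pouring side (stand's +y) sloping outwards. Upright, this floor is 202 mm and the rim 272 mm above the counter.
- skip_grip (a point): Middle of the lever's black round grip: rod 14 mm thick, 70 mm long, parallel to the axle, sticking out towards the robot; the lever bar is 44 mm from here towards the bin. Swings about the axle at 111 mm radius: upright it is 110 mm above and 12 mm to the -y side of the axle; dumped, 108 mm to the +y side and 24 mm below it.
- skip_hinge (a point): Point on the axle's line, in the plane in which skip_grip swings, 180 mm above the counter and 137 mm from the stand's origin towards the stand's -x (robot side). Fixed; its axes are those of the stand.
- container: Loose open round glass container, 170 mm across its rim, 75 mm high, wall 5 mm, floor 7 mm, about 0.6 kg, standing on the counter on the bin's tipping side, its centre about 127 mm from the axle (stand's +y). Origin at the centre of its underside.
- walnut0: One of four walnuts in the shell, 36 mm across and 30 mm high, 14 g; lies in the bin at the start. Origin at its centre.
- walnut1: One of four walnuts in the shell, 36 mm across and 30 mm high, 14 g; lies in the bin at the start. Origin at its centre.
- walnut2: One of four walnuts in the shell, 36 mm across and 30 mm high, 14 g; lies in the bin at the start. Origin at its centre.
- walnut3: One of four walnuts in the shell, 36 mm across and 30 mm high, 14 g; lies in the bin at the start. Origin at its centre.
- lid: Pink silicone lid, a flat disc 120 mm across and 10 mm thick with a small pull tab, lying on the counter to the right of the stand. Origin at the centre of its underside. A bystander.
- spoon: Wooden spoon 260 mm long lying on the counter on the robot's side of the stand, along the stand's y. Origin midway along it, underneath. A bystander.
- plate: Flat round steel lunch plate 180 mm across, 18 mm high, on the counter to the left of the container. Origin at the centre of its underside. A bystander.
- mug: White mug 80 mm across, 90 mm high, to the right of the stand. Origin at the centre of its underside. A bystander.
- jar: Amber glass jar with a steel cap, 64 mm across, 100 mm high, standing just beyond the stand. Origin at the centre of its underside. A bystander.
- timer: Small round twist timer, 64 mm across, 57 mm high, on the robot's side of the container. Origin at the centre of its underside. A bystander.
Not all that is in view belongs to the job. What is shaped like the walnut0 but green is not meant.

How it is judged:
On the way, in this order (a step that is already met when the one before it is completed fails the run):
1. the bin is tipped over and all four walnuts are in the glass container (value of joint skip above 1 rad and horizontal distance between each of walnut0, walnut1, walnut2, walnut3 and container below 0.075 m and z of walnut0 in the frame of container between 0 and 0.075 m and z of walnut1 in the frame of container between 0 and 0.075 m and z of walnut2 in the frame of container between 0 and 0.075 m and z of walnut3 in the frame of container between 0 and 0.075 m), for 0.2 s.
2. the bin is back upright against its stop (value of joint skip below 0.05 rad), for 0.2 s.
At the end, for the whole second after the job is handed in: The bin is upright (joint below 0.05 rad) and released; all four walnuts lie in the upright glass container (centres within 75 mm of its axis and below its rim), at rest (value of joint skip below 0.05 rad and horizontal distance between each of walnut0, walnut1, walnut2, walnut3 and container below 0.075 m and z of walnut0 in the frame of container between 0 and 0.075 m and z of walnut1 in the frame of container between 0 and 0.075 m and z of walnut2 in the frame of container between 0 and 0.075 m and z of walnut3 in the frame of container between 0 and 0.075 m and angle between container's own z axis and vertical below 0.1 rad and linear speed of each of walnut0, walnut1, walnut2, walnut3 below 0.05 m/s); the robot touches nothing.
It fails at once if the bin bangs home: it comes back faster than 3 rad/s within 0.25 rad of upright (value of joint skip below 0.25 rad and velocity of joint skip below -3 rad/s).
It fails at once if the glass container is shifted more than 40 mm (distance of container from where it was at the start of the episode above 0.04 m).
It fails at once if a bystander is moved more than 30 mm (distance of any of lid, spoon, plate, mug, jar, timer from where it was at the start of the episode above 0.03 m).
It also fails if it takes over 48 s, if anything falls off the work surface, if the arm or the gripper's body presses on something with over 40 N, if the wrist force passes 120 N, or if a joint passes its speed limit or range.

## Working session

There is one attempt and no reset: what is moved stays moved. The work goes in short steps, each a Python script; the robot and the scene stay as the last script left them, time stands still between calls to the robot, and variables do not carry over. Pictures are saved under pics/ and viewed, at most 10 in all, crops included, and the job is handed in when it is done.

```bash
mkdir -p pics
python3 - <<'E'
from plant import robot
import cv2,numpy as np,pickle
print(robot.nose_length, robot.sense())
fs={}
for n in("scene","top"):
    f=robot.grab_frame(n); fs[n]=f
    cv2.imwrite(f"pics/{n}0.png",f["image"][:,:,::-1]); print(n,f["R"],f["t"],f["fx"],f["cx"],f["cy"])
pickle.dump(fs,open("f0.pkl","wb"))
E
```

```text
0.011 {'t': 0.0, 'joint_pos': array([ 1.17311832,  0.46947975, -0.04860945,  1.53368726,  0.02409924,
        1.14095191, -0.0823019 ]), 'joint_velocities': array([-0.00053593, -0.00119674, -0.00015491, -0.00027969, -0.00100405,
       -0.00052255, -0.00025977]), 'effort': array([ 3.39429725e-04, -5.10311437e+01, -4.63896431e-02, -2.37711453e+01,
        1.07798076e-02,  7.68690457e-03, -2.14991950e-06]), 'tcp_pos': array([ 0.24314421, -0.62910085,  0.24123841]), 'tcp_rot': array([-3.13965297e+00,  6.16213223e-05,  3.68820280e-01]), 'wrist_force': array([0.84213867, 0.20049789, 0.15357506]), 'torque': array([-0.02992363, -0.04048003, -0.03397262]), 'gripper_force': 0.0, 'opening': 1.0021583680995565}
scene [[ 0.5374804   0.84323121 -0.00871455]
 [ 0.57361875 -0.37316378 -0.7291847 ]
 [-0.61812325  0.38692365 -0.68426145]] [-0.39518302 -0.21733163  1.33390861] 386.65777294100974 288.7915245575805 210.677560300388
top [[-1.85140203e-02 -9.99828383e-01  6.60263339e-04]
 [-9.97579112e-01  1.84280888e-02 -6.70546098e-02]
 [ 6.70309347e-02 -1.90011532e-03 -9.97749088e-01]] [0.0814555  0.61163653 1.12829992] 432.3973711154595 286.9628893978371 211.82757774802008
```

View pics/scene0.png

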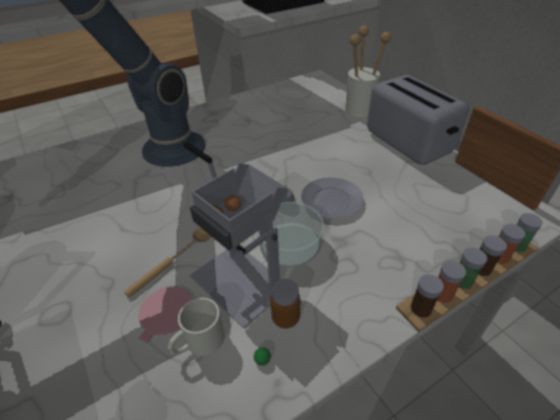

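View pics/top0.png

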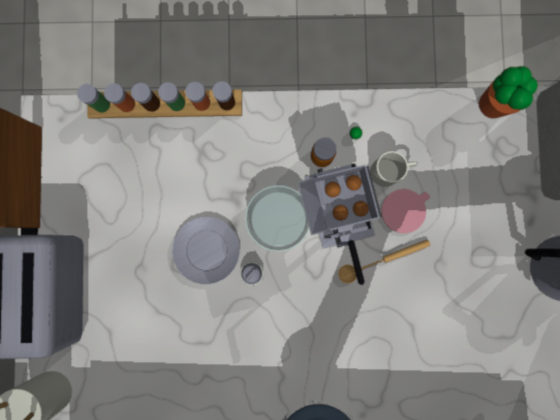

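The top view shows the black grip running from about (351,242) to (361,283), the container at (277,217), four walnuts around (347,198), and the timer at (251,273). Next I'll locate the grip and axle.

```bash
cat > h.py <<'E'
import numpy as np
def ray_plane(f,u,v,z):
    R,t=np.array(f["R"]),np.array(f["t"]); C=-R.T@t
    d=R.T@np.array([(u-f["cx"])/f["fx"],(v-f["cy"])/f["fy"],1.]); return C+d*(z-C[2])/d[2]
def cloud(f):
    v,u=np.mgrid[:420,:560]; z=f["range_z"]
    P=np.stack([(u-f["cx"])/f["fx"]*z,(v-f["cy"])/f["fy"]*z,z],-1)
    return (P-np.array(f["t"]))@np.array(f["R"])
E
python3 - <<'E'
import pickle,cv2,numpy as np
from h import *
fs=pickle.load(open("f0.pkl","rb"))
for n,roi in(("top",(335,230,375,295)),("scene",(175,135,225,185))):
    f=fs[n];P=cloud(f);x0,y0,x1,y1=roi
    m=np.zeros((420,560),np.uint8); m[y0:y1,x0:x1]=(f["image"][y0:y1,x0:x1].max(-1)<45)
    k,l,s,c=cv2.connectedComponentsWithStats(m); i=1+np.argmax(s[1:,4]); m=l==i
    v,u=np.nonzero(m); print(n,s[i],c[i])
    r=cv2.minAreaRect(np.stack([u,v],1).astype(np.float32)); b=cv2.boxPoints(r); print(r)
    b=b[np.argsort(b[:,1])]; e=[b[:2].mean(0),b[2:].mean(0)]
    W=[ray_plane(f,*q,.290) for q in e]; print("ends",W,"mid",(W[0]+W[1])/2,"len",np.linalg.norm(W[0]-W[1]),"yaw",np.arctan2(*(W[0]-W[1])[[1,0]]))
    Q=P[m&(f["range_z"]>0)]; Q=Q[Q[:,2]>.25]; print("depth",len(Q),np.median(Q,0),Q.min(0),Q.max(0))
f=fs["top"];P=cloud(f)
# bin rim from depth, and container, timer
S=P[(P[...,2]>.262)&(P[...,2]<.28)&(np.mgrid[:420,:560][0]<245)]
S=S[(abs(S[:,0]-.52)<.2)&(abs(S[:,1]+.1)<.2)]
r=cv2.minAreaRect(S[:,:2].astype(np.float32)*1000); print("rim",len(S),r)
for nm,(u,v,z) in dict(cont=(277,217,.075),timer=(251,273,.057)).items(): print(nm,ray_plane(f,u,v,z))
for n in fs:
    f=fs[n];
    hsv=cv2.cvtColor(f["image"],cv2.COLOR_RGB2HSV)
E
```

```text
top [348 241  16  43 246] [355.74390244 261.97154472]
((355.6512451171875, 261.9609680175781), (43.91606140136719, 5.8408989906311035), 75.52970886230469)
ends [array([ 0.53403359, -0.05612347,  0.29      ]), array([ 0.44837087, -0.07576487,  0.29      ])] mid [ 0.49120223 -0.06594417  0.29      ] len 0.08788564463435475 yaw 0.22539160283466644
depth 244 [ 0.49128037 -0.06523509  0.29605815] [ 0.4491884  -0.07909637  0.2913167 ] [ 0.53348304 -0.05076756  0.30082068]
scene [177 135  35  28 376] [194.40691489 147.        ]
((197.95887756347656, 146.26992797851562), (38.43212890625, 19.773784637451172), 30.465543746948242)
ends [array([ 0.4155898 , -0.07330591,  0.29      ]), array([ 0.52346238, -0.04315052,  0.29      ])] mid [ 0.46952609 -0.05822821  0.29      ] len 0.11200821640510622 yaw -2.8690046278181285
depth 198 [ 0.4933059  -0.0698336   0.29490478] [ 0.44682388 -0.08320853  0.28583676] [ 0.53757866 -0.05508606  0.29907467]
rim 380 ((603.2842407226562, -39.81812286376953), (152.86849975585938, 145.98587036132812), 13.152735710144043)
cont [0.59673685 0.09566391 0.075     ]
timer [0.45609504 0.16470564 0.057     ]
```

Run:
```python
import cv2
a=cv2.imread("pics/top0.png")[140:300,235:395]; b=cv2.imread("pics/scene0.png")[125:285,170:330]
cv2.imwrite("pics/crop0.png",cv2.hconcat([cv2.resize(x,(400,400),interpolation=2) for x in(a,b)]))
```

```text
(no output)
```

View pics/crop0.png

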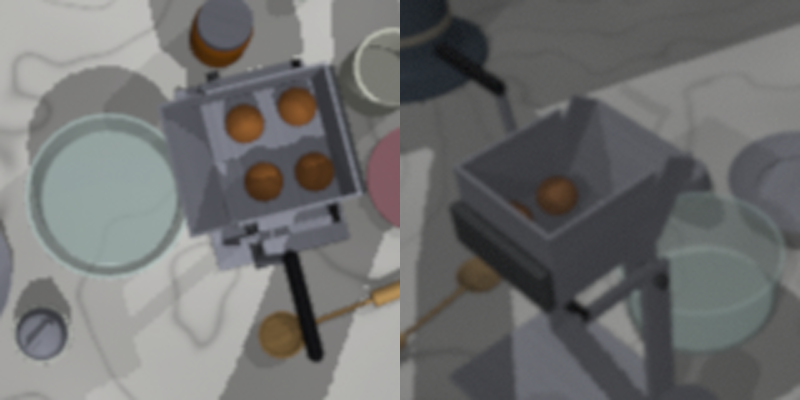

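Stand yaw is about 0.226 and the grip middle is about (0.482, -0.068, 0.29). It looks reachable with the tool pointing down, so I'll check IK along the arc and then approach and grasp.

```bash
cat >> h.py <<'E'
YAW=.226; ex=np.array([np.cos(YAW),np.sin(YAW),0]); ey=np.array([-np.sin(YAW),np.cos(YAW),0])
GRIP=np.array([.4484,-.0758,0])+.033*ex
RPY=[np.pi,0,YAW]
def tcp(th):
    a=th-np.arctan2(12,110); p=GRIP+ey*(.012+.111*np.sin(a)); p[2]=.18+.111*np.cos(a)-.008; return p
E
python3 - <<'E'
from plant import robot
from h import *
import cv2
for th in (0,.5,1,1.5,1.9): print(th,tcp(th).round(3),np.round(robot.inverse_kinematics(tcp(th),RPY),2))
p=robot.sense()["tcp_pos"]; robot.move_straight([p[0],p[1],.40],vel=.3)
up=tcp(0)+[0,0,.1]; robot.goto(up,RPY)
w=robot.grab_frame("wrist"); cv2.imwrite("pics/w1.png",w["image"][:,:,::-1])
s=robot.sense(); print(s["t"],s["tcp_pos"],s["tcp_rot"])
# project rod axis points for check
for d in(-.035,0,.035):
    X=GRIP+ex*d; X[2]=.29; c=np.array(w["R"])@X+w["t"]; print(d,w["fx"]*c[0]/c[2]+w["cx"],w["fy"]*c[1]/c[2]+w["cy"])
E
```

```text
0 [ 0.481 -0.068  0.282] [ 0.49  0.15 -0.48  1.9   0.08  1.11 -1.37]
0.5 [ 0.468 -0.015  0.275] [ 0.47  0.14 -0.58  1.93  0.09  1.09 -1.49]
1 [0.459 0.027 0.242] [ 0.45  0.17 -0.66  1.99  0.12  1.02 -1.62]
1.5 [0.453 0.05  0.192] [ 0.4   0.24 -0.68  2.06  0.19  0.91 -1.73]
1.9 [0.454 0.049 0.148] [ 0.35  0.3  -0.64  2.11  0.25  0.81 -1.79]
3.0083 [ 0.48065826 -0.06954621  0.38224091] [-3.14150662e+00  1.60657557e-04  2.24007954e-01]
-0.035 275.2380695494061 255.89227749469507
0 274.9720357860656 214.62768386983421
0.035 274.68141369164465 169.54918528341554
```

View pics/w1.png

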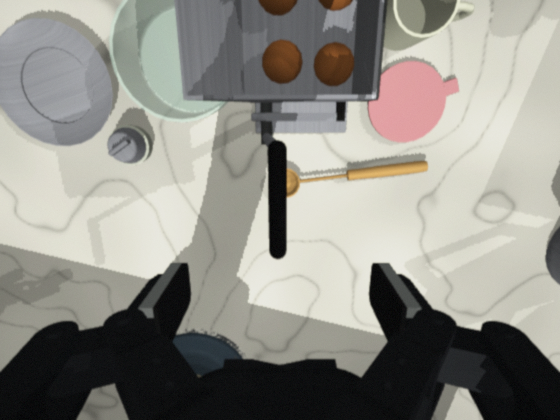

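The wrist view shows the grip vertical at u≈278, v 142–258. I predicted u≈275, so it lies about 2 mm towards −y. I'll correct for that, grasp and tip.

```bash
sed -i 's/+.033\*ex/+.033*ex-.002*ey/' h.py
python3 - <<'E'
from plant import robot
from h import *
import cv2
robot.move_straight(tcp(0),vel=.1)
robot.grip(0,25); s=robot.sense(); print(s["t"],s["tcp_pos"]-tcp(0),s["opening"],s["gripper_force"],s["wrist_force"])
for th in np.linspace(0,1.85,11)[1:]:
    robot.move_straight(tcp(th),vel=.08)
    s=robot.sense(); print(round(th,2),round(s["t"],2),(s["tcp_pos"]-tcp(th)).round(4),s["wrist_force"].round(1),round(s["opening"],3))
robot.sleep(.6)
for n in("scene","top"): cv2.imwrite(f"pics/{n}2.png",robot.grab_frame(n)["image"][:,:,::-1][90:310,150:430])
a=cv2.hconcat([cv2.imread(f"pics/{n}2.png") for n in("scene","top")]); cv2.imwrite("pics/dump.png",cv2.resize(a,(800,314)))
E
```

```text
4.8083 [-0.00054639  0.00251355  0.00021895] 0.15582519524478614 24.669814109802246 [-1.87781441  4.75692684  1.53260404]
0.18 5.22 [ 0.0002 -0.0005  0.0006] [-2.6 -3.   6.1] 0.155
0.37 5.62 [-0.      0.0002  0.0003] [-1.9 -0.6  6.1] 0.151
0.55 6.03 [-0.0001  0.0005  0.0001] [-2.1  1.2  5.4] 0.148
0.74 6.44 [-0.0001  0.     -0.    ] [-1.1  1.1  3.4] 0.152
0.92 6.85 [ 0.     -0.0003 -0.0001] [-0.6  0.8  0.9] 0.152
1.11 7.26 [-0.0001 -0.0001 -0.0002] [-0.7  0.5 -0.4] 0.15
1.3 7.67 [-0.0001  0.0002 -0.0001] [-0.6  2.2 -0.5] 0.15
1.48 8.07 [-0.0003  0.0007  0.0001] [-2.6  5.  -0.3] 0.154
1.66 8.48 [-0.0005  0.0017  0.0002] [-3.   8.3  0. ] 0.15
1.85 8.89 [-0.0008  0.0032 -0.0001] [-3.8 10.5 -1.5] 0.15
```

View pics/dump.png

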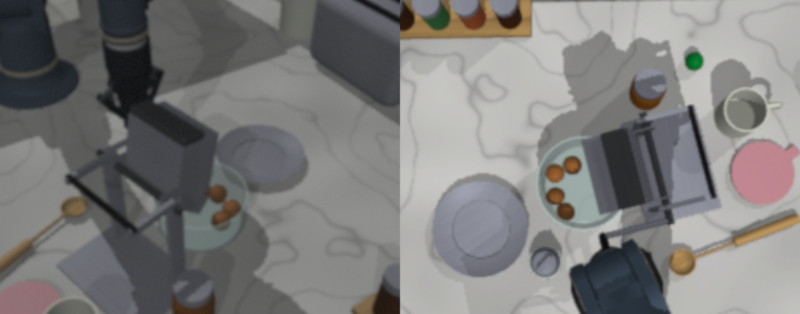

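All four walnuts are in the container: about (556,173), (572,165), (556,196) and (566,212) in the right half of the picture. The forces show the axle is about 3 mm further towards +y, so I'll correct that and ease the bin back.

```bash
sed -i 's/-.002\*ey/+.001*ey/' h.py
python3 - <<'E'
from plant import robot
from h import *
import cv2
for th in list(np.linspace(1.85,.15,10))+[.05,0,-.02]:
    robot.move_straight(tcp(th),vel=.08 if th>.2 else .04)
    s=robot.sense(); print(round(th,2),round(s["t"],2),(s["tcp_pos"]-tcp(th)).round(4),s["wrist_force"].round(1),round(s["opening"],3))
f=robot.grab_frame("wrist"); cv2.imwrite("pics/w3.png",f["image"][:,:,::-1])
E
```

```text
1.85 9.84 [-0.0002  0.0003  0.0001] [-2.6  5.2 -0.9] 0.15
1.66 10.25 [ 0.0002 -0.0011 -0.0001] [-0.2 -0.8 -2.7] 0.154
1.47 10.66 [ 0.0004 -0.0021  0.0002] [ 1.9 -5.8 -4.5] 0.156
1.28 11.07 [ 0.0005 -0.0027 -0.0001] [ 2.7 -6.9 -5.7] 0.146
1.09 11.47 [ 0.0006 -0.0029 -0.0004] [ 3.3 -6.6 -6.9] 0.154
0.91 11.88 [ 0.0005 -0.0026 -0.0005] [ 3.2 -6.  -8.1] 0.154
0.72 12.29 [ 0.0003 -0.0016 -0.0007] [ 3.3 -5.2 -9.2] 0.15
0.53 12.7 [ 0.     -0.0003 -0.0003] [ 3.  -2.9 -8.1] 0.151
0.34 13.11 [-0.0001  0.0003  0.0007] [-1.6 -0.8  0.7] 0.149
0.15 13.78 [ 0.0002 -0.0005  0.0002] [-2.5 -0.5  2.2] 0.154
0.05 14.21 [ 0.0002 -0.0005 -0.0002] [-0.1 -1.4  0.7] 0.153
0 14.5 [ 0.0002 -0.0003  0.0002] [-1.1 -0.1  2.4] 0.154
-0.02 14.75 [-0.0003  0.0018  0.0004] [-3.8  4.2  4.8] 0.154
```

View pics/w3.png

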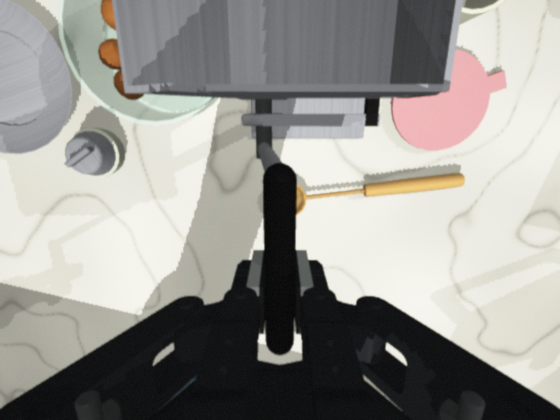

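The bin is upright: its rim is level at v≈90, the grip is still in the jaws at u≈280, and the force rose as it met the stop. I'll release, retreat and check.

Run:
```python
from plant import robot
from h import *
import cv2,pickle
robot.grip(1.0); robot.sleep(.3)
p=robot.sense()["tcp_pos"]; robot.move_straight(p+[0,0,.12],vel=.1); robot.sleep(.5)
s=robot.sense(); print(s["t"],s["wrist_force"])
f=robot.grab_frame("scene"); g=robot.grab_frame("top")
cv2.imwrite("pics/end.png",cv2.resize(cv2.hconcat([x["image"][90:370,100:500,::-1] for x in(f,g)]),(800,280)))
```

```text
17.65 [ 1.22090358 -0.20501105  0.48744442]
```

View pics/end.png

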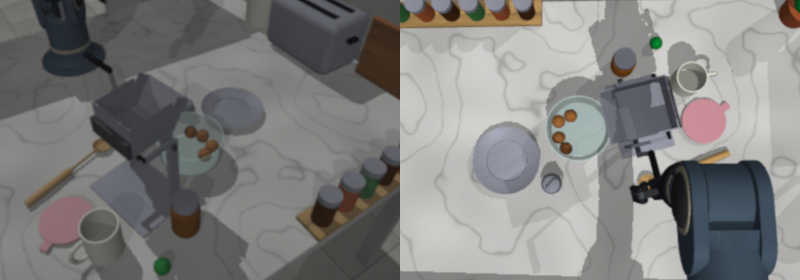

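The bin is upright, empty and released. All four walnuts lie in the container near (565,130), and nothing else looks moved.

```bash
python3 -c "
from plant import robot
print(robot.close_job())"
```

```text
the job is handed in; nothing more can be done
None
```

The job is handed in at about 18 s: in the last pictures all four walnuts lay in the glass container, the empty bin stood upright and released after being eased home, and nothing else looked moved; no verdict was returned.

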